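# Set the airbrush air regulator: coarse ring, then fine knob

## Robot

A 6-joint arm with a two-finger parallel gripper is mounted at the origin on a cart in front of the work surface, level with it; the furniture and walls round the work are solid. World frame = base frame: x ahead of the robot, y to its left, z up, the work surface at z = 0. Lengths are in m, angles in rad, forces in N, time in s.
With the tool pointing down it reaches from about 0.3 to 0.85 m from the base axis. Payload 4.2 kg.
Tool frame: the origin (TCP) lies between the finger pads; the fingertips stand 8 mm ahead of it and the grasp point (between the pads) lies 11 mm behind it; z points along the fingers, y is the line along which they close (so a half turn about z gives the same grasp; the last joint's range is limited). The gripper opens to 91 mm and grips with 3 to 60 N. Pads are 32 mm wide; open, the fingers measure 118 mm over their backs; the gripper's body (76 mm by 178 mm) begins 60 mm behind the grasp point.
Start: joints at [1.318, 0.32, 1.565, -0, 1.257, -0.02], TCP at [0.133, 0.56, 0.222] pointing down, gripper open.
Joint ranges: [-3.11, 3.11], [-0.84, 2.01], [0.21, 2.61], [-1.34, 4.49], [0.05, 2.63], [-2.56, 2.56]. Speed limits (rad/s): [2.57, 2.57, 3.14, 3.14, 3.14, 3.14].

## Interface

Orientations are given as a 3x3 rotation matrix whose columns are the frame's x, y, z axes.
In Python, from station import ctrl, viewer, nets gives the robot as it stands.
- The arm moves only by the shell command python3 -m inch 'ROWS' [FORCE]. ROWS is JSON, a list of rows, each a list of 5 numbers: the finger opening in mm, from 0 to 91.2, then the shift along the tool's x, y, z in units of 40 mm (1.0 is 40 mm), then the turn about the tool's z in rad. A call has 1 to 10 rows; each row is the pose to reach, as a shift and turn from the pose commanded when the call began, along the tool's axes at that moment; what a row does not reach only later rows make up. A row lasts 1/12 s, in which the tool goes at most 41.7 mm and 7.16 degrees, less where a joint would pass 70% of its speed; a pose out of reach is approached as far as the arm can. A call with a gripper value outside its range is refused whole. The fingers move at their own pace and stop on an object; FORCE is the grip in N (left out, the last holds). Time passes only in rows, so rows that repeat a pose let the fingers close. It gives the time, the measured TCP pose, the force, the opening and the grip force at its end, in the units of the state.
- ctrl.sense(): the state, without advancing time (a new reading comes with each control period).
- viewer.capture(name): name is "side" or "top" or "wrist"; returns a dict with "color" (480x640x3 uint8, red, green, blue), "range_z" (480x640 float32, m along the optical axis (not along the pixel's ray), 0 where there is no reading), "vfov" (degrees; the focal length in pixels is half the picture's height over the tangent of half this angle, whatever the lens; pixels are square), "cx", "cy" (the principal point, pixels), "origin" and "orientation" of the camera in the world. Camera axes: x right, y down, z forward; pixel columns grow to the right and rows downward; lengths in m; the calibration is good to about 2 mm. A picture is of the moment at which its call begins.
- ctrl.finish_job(): hands the job in; it is judged then, once.
Trained networks look in the newest picture that a camera, given by its name, has taken for a name from the list of things; names that differ only in an ending like _2 or _b are one class to them, and where a whole thing is asked for, a point or a joint stands for the part that bears it (a point fixed in the world has none). Each returns a list of dicts, best first, with "confidence" (0 to 1); they miss things now and then, are a little off and sometimes report something else, mostly with a low value. They report only what shows in the picture. A call takes as long as a camera call.
- nets.trace(camera, query): "pixels" (480x640 bool, what is visible of it) and "box" ([left, top, right, bottom] in pixels, round what is visible of it).
The state is a dict: "clock": time; "q": joint angles; "qd": joint speeds; "tau": joint torques, N m; "tcp_pos": TCP position; "tool_rot": TCP orientation; "contact_force": force on the tool from outside, world axes, zero at the start; "torque": the same for the moment, N m; "width": finger opening in m; "finger_force": force on a finger pad.
Only numpy, scipy, OpenCV 4.12 (cv2) and the standard library are available. Lean on these libraries where they do the work, as an engineer would, in place of code of your own. Each camera call takes 0.05 s, during which the arm holds its last target. There are 200 camera calls.

## Task

Set the airbrush air regulator, the grey box with two knobs stacked on one axis: first turn the wide lower ring (coarse) until its white pointer line points at the long black index line on the front of the box, and then turn the small upper knob (fine) until its pointer line points at that same index line. Set the ring before you turn the small knob, leave both lined up, and do not turn the dial of the other box, which has a single wide knob.

Things in the scene. Friction and masses are not known exactly. Their poses are not given: they have to be found in the camera images.
- regulator: Airbrush regulator, fixed: grey box 110 x 110 mm, 30 mm high, two 20 mm brass ports on its back, two round black knobs stacked on one upright axis. Origin: centre of its underside, on the bench and the knobs' axis; z up, x towards its back. The long black index line lies on its top along -x (front), 34 to 53 mm from the axis; short ticks every 30 degrees are scale only.
- coarse_ring (a joint): Angle (rad) of the regulator's lower ring, 62 mm in diameter, 32 to 60 mm above the bench: 0 = its white pointer line (top and side) is at the index; positive = counter-clockwise from above. Begins between -1.3 and -0.6; stops at -2.3 and 2.3. Friction 0.06 N m, no spring; does not turn the fine knob. Grip across its diameter from above at any yaw.
- fine_knob (a joint): Angle (rad) of the regulator's upper knob, 32 mm in diameter, 64 to 94 mm above the bench, over an 18 mm spindle: 0 = its white pointer line (top and side) is at the index; positive = counter-clockwise from above. Begins between 0.6 and 1.3; stops at -2.3 and 2.3. Friction 0.03 N m, no spring; does not turn the ring. Grip across its diameter from above at any yaw.
- booth_dial (a joint): Angle (rad) of the single black knob (62 mm in diameter, 32 to 60 mm above the bench) on the other grey box of the same size, a spray-booth fan control without ports or second knob. A bystander: it begins at 0, its pointer at its own index line, and must not be turned.

How it is judged:
By the outcome, as a careful person would: the job done as asked, in the order asked, and still so for the second after the job is handed in, with the robot touching nothing.
It also fails if it takes over 45 s, if anything falls off the work surface, if the arm or the gripper's body presses on something with over 40 N, if the wrist force passes 120 N, or if a joint passes its speed limit or range.

## Working session

There is one attempt and no reset: what is moved stays moved. The work goes in short steps, Python scripts to look and compute and a shell command to move; the robot and the scene stay as the last step left them, time stands still between calls to the robot, and variables do not carry over. Pictures are saved under pics/ and viewed, at most 10 in all, crops included, and the job is handed in when it is done.

```bash
mkdir -p pics; cat > h.py <<'E'
import numpy as np, cv2
from station import ctrl, viewer, nets
def cap(n):
    c=viewer.capture(n); c['f']=240/np.tan(np.radians(c['vfov'])/2); return c
def cloud(c):
    v,u=np.mgrid[0:480,0:640]; z=c['range_z']
    p=np.stack([(u-c['cx'])/c['f']*z,(v-c['cy'])/c['f']*z,z],-1)
    return p@np.array(c['orientation']).T+np.array(c['origin'])
def save(n,im): cv2.imwrite('pics/'+n,cv2.cvtColor(im,cv2.COLOR_RGB2BGR))
E
python3 - <<'E'
from h import *
c=cap('top'); save('top1.png',c['color']); P=cloud(c)
np.set_printoptions(precision=4,suppress=True)
print(c['origin'],c['orientation'],c['vfov'])
for q in ['regulator','coarse_ring','fine_knob','booth_dial']:
    for d in nets.trace('top',q)[:2]:
        m=d['pixels']&(c['range_z']>0); p=P[m]
        print(q,d['confidence'],d['box'],np.median(p,0),p.min(0),p.max(0))
s=ctrl.sense(); print(s['clock'],s['tool_rot'],s['tcp_pos'],s['width'])
E
```

```text
[ 0.4653 -0.0237  0.9194] [[ 0.0281 -0.9951  0.0952]
 [-0.9993 -0.0258  0.0252]
 [-0.0227 -0.0958 -0.9951]] 53.6084104765216
regulator 0.91 [367.2, 233.5, 434.6, 304.2] [ 0.4881 -0.1522  0.0296] [ 0.4304 -0.2155 -0.0047] [ 0.5619 -0.0989  0.0966]
coarse_ring 0.63 [388.7, 252.7, 422.1, 286.6] [ 0.4855 -0.1523  0.0589] [ 0.4559 -0.1938  0.028 ] [ 0.518  -0.1263  0.0928]
fine_knob 0.61 [399.1, 262.0, 419.5, 282.6] [ 0.4873 -0.1561  0.0927] [ 0.4721 -0.1789  0.0577] [ 0.5018 -0.1408  0.0966]
booth_dial 0.61 [221.4, 217.6, 257.4, 251.3] [0.5498 0.1437 0.0585] [0.5195 0.1144 0.0258] [0.5827 0.181  0.063 ]
0.25 [[-0.973   0.2307 -0.0002]
 [ 0.2307  0.973  -0.0008]
 [-0.     -0.0008 -1.    ]] [0.1326 0.5593 0.2216] 0.09157585720515786
```

View pics/top1.png

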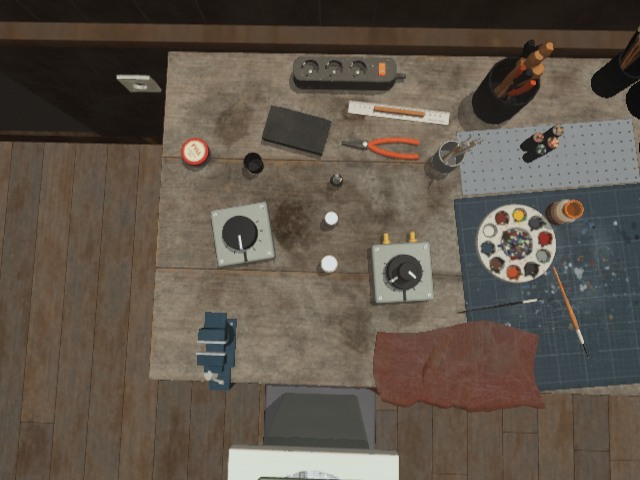

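The regulator is at about pixel (403,272), roughly (0.487,-0.156), with its index towards the robot. The booth dial is at (240,235), well clear. I'll move over the regulator, turning the wrist as I go.

```bash
python3 -m inch '[[91,-6.4,-7.7,0,0.8],[91,-6.4,-7.7,0,0.8],[91,-6.4,-7.7,0,0.8],[91,-6.4,-7.7,0,0.8],[91,-6.4,-7.7,0,0.8],[91,-6.4,-7.7,0,0.8],[91,-6.4,-7.7,0,0.8],[91,-6.4,-7.7,0,0.8],[91,-6.4,-7.7,0,0.8],[91,-6.4,-7.7,0,0.8]]' 
cat > go.py <<'E'
import sys
from h import *
s=ctrl.sense(); R=np.array(s['tool_rot']); t=np.array([float(a) for a in sys.argv[1:4]])
np.set_printoptions(precision=4,suppress=True)
print(s['clock'],'q',np.array(s['q']),'tcp',np.array(s['tcp_pos']),'yaw of y',np.arctan2(R[1,1],R[0,1]),'shift units',(R.T@(t-s['tcp_pos']))/.04,s['contact_force'],s['width'])
E
python3 go.py 0.487 -0.156 0.222
```

```text
clock: 1.08
tcp_pos: [0.3113, 0.1977, 0.2221]
tool_rot: [[-0.511, 0.86, 0.001], [0.86, 0.511, -0.001], [-0.001, 0.0, -1.0]]
contact_force: [1.7, 0.7, 0.6]
width: 0.0909
finger_force: 0.0
1.0833 q [ 0.5358 -0.0125  1.9745 -0.0013  1.1793 -0.0002] tcp [0.3113 0.1977 0.2221] yaw of y 0.5364799227134072 shift units [-9.846  -0.7431  0.0138] [1.7266 0.6838 0.568 ] 0.09085892637199515
```

```bash
python3 -m inch '[[91,-9.8,-0.75,0,0.8],[91,-9.8,-0.75,0,0.8],[91,-9.8,-0.75,0,0.8],[91,-9.8,-0.75,0,0.8],[91,-9.8,-0.75,0,0.8],[91,-9.8,-0.75,0,0.8],[91,-9.8,-0.75,0,0.8],[91,-9.8,-0.75,0,0.8],[91,-9.8,-0.75,0,0.8],[91,-9.8,-0.75,0,0.8]]' 
python3 go.py 0.487 -0.156 0.222
python3 - <<'E'
from h import *
c=cap('wrist'); save('w1.png',c['color']); P=cloud(c)
np.set_printoptions(precision=4,suppress=True)
print(c['origin'],c['orientation'],c['vfov'])
for q in ['regulator','coarse_ring','fine_knob']:
    for d in nets.trace('wrist',q)[:2]:
        m=d['pixels']&(c['range_z']>0); p=P[m]
        print(q,d['confidence'],d['box'],np.median(p,0),p.min(0),p.max(0))
for lo,hi in [(.09,.098),(.056,.063),(.027,.033)]:
    m=(P[...,2]>lo)&(P[...,2]<hi)&(c['range_z']>0)&(abs(P[...,0]-.487)<.09)&(abs(P[...,1]+.155)<.09)
    xy=P[m][:,:2].astype(np.float32)
    if len(xy)>10: print(lo,len(xy),cv2.minEnclosingCircle(xy),cv2.minAreaRect(xy))
E
```

```text
clock: 1.92
tcp_pos: [0.4877, -0.1557, 0.2217]
tool_rot: [[0.262, 0.965, 0.002], [0.965, -0.262, -0.002], [-0.001, 0.002, -1.0]]
contact_force: [0.1, 0.1, -0.8]
width: 0.0912
finger_force: 0.0
1.9167 q [-0.3307  0.2195  1.7062 -0.0015  1.2138 -0.0651] tcp [ 0.4877 -0.1557  0.2217] yaw of y -0.2650717216342134 shift units [-0.0115 -0.0142 -0.0077] [ 0.0653  0.1243 -0.7729] 0.09120716410221477
[ 0.5052 -0.0922  0.383 ] [[ 0.9651 -0.2547 -0.0616]
 [-0.262  -0.9375 -0.229 ]
 [ 0.0006  0.2372 -0.9715]] 59.924841029006906
regulator 0.97 [243.1, 141.9, 410.9, 296.2] [ 0.4928 -0.1486  0.029 ] [ 0.43   -0.2151 -0.003 ] [ 0.5638 -0.0989  0.095 ]
coarse_ring 0.89 [284.6, 183.3, 360.0, 269.3] [ 0.4915 -0.1482  0.0585] [ 0.4536 -0.1983  0.0266] [ 0.5212 -0.1262  0.0934]
coarse_ring 0.51 [243.0, 143.6, 410.1, 294.0] [ 0.4926 -0.1488  0.029 ] [ 0.4238 -0.2249 -0.0106] [ 0.5643 -0.0987  0.095 ]
fine_knob 0.79 [301.2, 211.1, 348.0, 261.9] [ 0.489  -0.1556  0.0925] [ 0.4722 -0.1829  0.0578] [ 0.5051 -0.1411  0.095 ]
0.09 1493 ((0.48849016427993774, -0.15816085040569305), 0.016804246231913567) ((0.48828747868537903, -0.15723930299282074), (0.03146735578775406, 0.03168662264943123), 21.603059768676758)
0.056 2821 ((0.48818084597587585, -0.1574356108903885), 0.0315743125975132) ((0.4881554841995239, -0.15778985619544983), (0.061455003917217255, 0.06164993718266487), 74.51992797851562)
0.027 9746 ((0.4881581962108612, -0.15711474418640137), 0.07404635101556778) ((0.48829641938209534, -0.15743327140808105), (0.10775070637464523, 0.10782057046890259), 5.011476516723633)
```

View pics/w1.png

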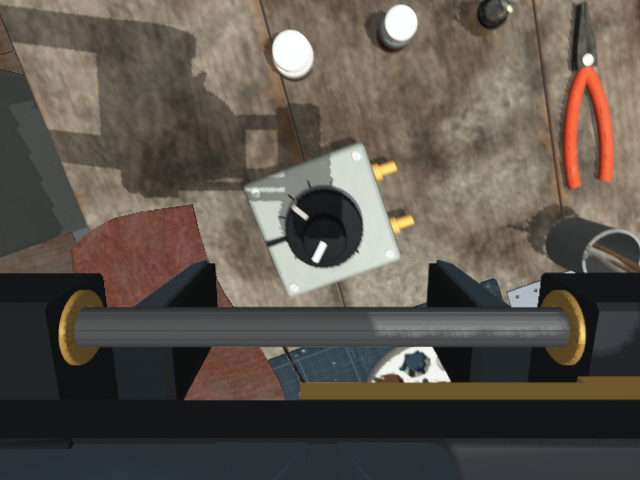

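The wrist image shows the index line at about (275,241), the ring pointer at (300,212) and the knob pointer at (319,251). Next I'll measure those angles.

```bash
cat > ang.py <<'E'
import sys
from h import *
C=np.array([.4882,-.1575])
def rect(c,z,ctr=C,h=.06,n=480):
    # orthographic view of plane at height z, x right, y up
    g=np.linspace(-h,h,n); X,Y=np.meshgrid(g,-g)
    W=np.stack([X+ctr[0],Y+ctr[1],np.full_like(X,z)],-1)-np.array(c['origin'])
    q=W@np.array(c['orientation'])
    m=lambda i,k:(q[...,i]/q[...,2]*c['f']+k).astype(np.float32)
    return cv2.remap(c['color'],m(0,c['cx']),m(1,c['cy']),cv2.INTER_LINEAR),X,Y
def line(im,X,Y,r0,r1,white,thr):
    g=cv2.cvtColor(im,cv2.COLOR_RGB2GRAY).astype(float); r=np.hypot(X,Y)
    a=np.arctan2(Y,X); bins=np.radians(np.arange(-180,180,1.)); prof=[]
    for b in bins:
        d=np.abs((a-b+np.pi)%(2*np.pi)-np.pi)
        m=(r>r0)&(r<r1)&(d<np.radians(1.5)); prof.append(g[m].mean())
    prof=np.array(prof); w=np.clip(prof-thr,0,None) if white else np.clip(thr-prof,0,None)
    k=(prof.argmax() if white else prof.argmin()); d=(bins-bins[k]+np.pi)%(2*np.pi)-np.pi
    s=(abs(d)<.25); return np.degrees(bins[k]+(w*d)[s].sum()/max(w[s].sum(),1e-9)),prof[k],np.median(prof)
def measure(cam='wrist',tag=None):
    c=cap(cam); out={}
    for nm,z,r0,r1,wh,thr in [('index',.030,.042,.052,False,100),('ring',.060,.0195,.029,True,100),('fine',.094,.004,.014,True,100)]:
        im,X,Y=rect(c,z); out[nm]=line(im,X,Y,r0,r1,wh,thr)
        if tag: save(f'{tag}_{nm}.png',im)
    if tag: cv2.imwrite(f'pics/{tag}.png',np.hstack([cv2.resize(cv2.imread(f'pics/{tag}_{n}.png'),(266,266)) for n in out]))
    i=out['index'][0]
    for n in out: print(n,np.round(out[n],1),'rel rad',round(((np.radians(out[n][0]-i))+np.pi)%(2*np.pi)-np.pi,3))
if __name__=='__main__': measure(sys.argv[1],sys.argv[2])
E
python3 ang.py top a_top; python3 ang.py wrist a_w; python3 go.py 0.4882 -0.1575 0.13
```

```text
index [-35.4  35.8 115. ] rel rad 0.0
ring [126.6 161.9  63.2] rel rad 2.827
fine [142.   93.   67.1] rel rad 3.096
index [-174.8   41.2  212.2] rel rad 0.0
ring [125.8 221.3  42.2] rel rad -1.037
fine [-128.5  254.    42.6] rel rad 0.808
2.2167 q [-0.323   0.2144  1.7126  0.0005  1.2155 -0.0621] tcp [ 0.4851 -0.1501  0.2219] yaw of y -0.2610675836899952 shift units [-0.1596  0.1248  2.2963] [ 0.4812  0.1823 -0.1964] 0.09116659465867893
```

View pics/a_w.png

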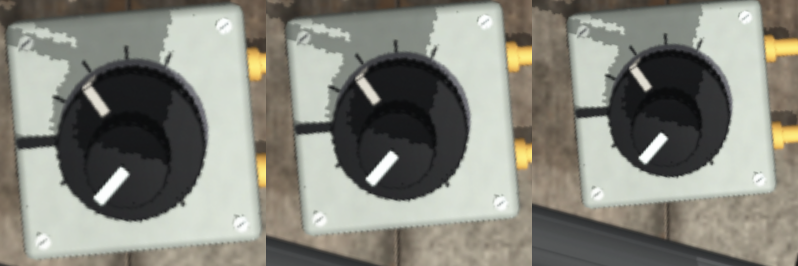

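```bash
python3 -m inch '[[91,-0.16,0.125,1,0],[91,-0.16,0.125,2,0],[91,-0.16,0.125,2.4,0],[91,-0.16,0.125,2.4,0],[91,-0.16,0.125,2.4,0],[91,-0.16,0.125,2.4,0]]' 20
python3 go.py 0.4882 -0.1575 0.045
```

```text
clock: 2.72
tcp_pos: [0.4901, -0.1583, 0.1277]
tool_rot: [[0.258, 0.966, 0.003], [0.966, -0.258, -0.001], [-0.0, 0.003, -1.0]]
contact_force: [0.8, -0.2, 0.1]
width: 0.0912
finger_force: 0.0
2.7167 q [-0.3349  0.3064  1.8432  0.0002  0.9887 -0.0742] tcp [ 0.4901 -0.1583  0.1277] yaw of y -0.26082649762380755 shift units [ 0.0081 -0.0568  2.0663] [ 0.7737 -0.2362  0.1311] 0.0911838923443559
```

```bash
python3 -m inch '[[91,0,-0.05,0.7,0],[91,0,-0.05,1.4,0],[91,0,-0.05,2.05,0],[91,0,-0.05,2.05,0],[91,0,-0.05,2.05,0],[91,0,-0.05,2.05,0]]' 20
python3 go.py 0.4882 -0.1575 0.045
```

```text
clock: 3.22
tcp_pos: [0.4889, -0.1587, 0.0461]
tool_rot: [[0.259, 0.966, 0.004], [0.966, -0.259, -0.001], [-0.0, 0.004, -1.0]]
contact_force: [0.4, -0.9, 0.0]
width: 0.0912
finger_force: 0.0
3.2167 q [-0.3363  0.4046  1.9438  0.0002  0.7888 -0.0746] tcp [ 0.4889 -0.1587  0.0461] yaw of y -0.26180036789585936 shift units [ 0.024  -0.0238  0.0281] [ 0.4398 -0.9197  0.0047] 0.09123057723104121
```

Now I'll close on the ring.

```bash
python3 -m inch '[[80,0.02,-0.02,0,0],[70,0.02,-0.02,0,0],[55,0.02,-0.02,0,0],[55,0.02,-0.02,0,0],[55,0.02,-0.02,0,0],[55,0.02,-0.02,0,0],[55,0.02,-0.02,0,0],[55,0.02,-0.02,0,0]]' 20
python3 go.py 0.4882 -0.1575 0.045; python3 ang.py wrist g0
```

```text
clock: 3.88
tcp_pos: [0.4884, -0.1577, 0.0447]
tool_rot: [[0.259, 0.966, 0.004], [0.966, -0.259, -0.001], [-0.0, 0.004, -1.0]]
contact_force: [5.4, -0.2, 2.2]
width: 0.0616
finger_force: 20.0
3.8833 q [-0.335   0.4057  1.947   0.0004  0.7847 -0.0732] tcp [ 0.4884 -0.1577  0.0447] yaw of y -0.2620592163843892 shift units [ 0.0049 -0.0052 -0.0082] [ 5.3852 -0.2406  2.1934] 0.061569373509931476
index [-16.8  31.9 148.3] rel rad 0.0
ring [125.  241.   45.9] rel rad 2.476
fine [-143.8  113.1   74. ] rel rad -2.216
```

```bash
python3 -m inch '[[55,0,0,0,-0.12],[55,0,0,0,-0.24],[55,0,0,0,-0.36],[55,0,0,0,-0.48],[55,0,0,0,-0.6],[55,0,0,0,-0.72],[55,0,0,0,-0.84],[55,0,0,0,-0.96],[55,0,0,0,-1.037],[55,0,0,0,-1.037]]'
python3 -m inch '[[55,0,0,0,0],[55,0,0,0,0],[55,0,0,0,0]]'
python3 go.py 0.4882 -0.1575 0.045; python3 ang.py wrist g1
```

```text
clock: 4.77
tcp_pos: [0.4885, -0.1577, 0.0446]
tool_rot: [[-0.701, 0.713, 0.004], [0.713, 0.702, -0.001], [-0.004, 0.002, -1.0]]
contact_force: [5.7, -0.5, 1.8]
width: 0.0614
finger_force: 20.0
clock: 5.02
tcp_pos: [0.4885, -0.1577, 0.0447]
tool_rot: [[-0.7, 0.714, 0.004], [0.714, 0.7, -0.001], [-0.004, 0.002, -1.0]]
contact_force: [5.7, -0.6, 1.3]
width: 0.0614
finger_force: 20.0
5.0167 q [-0.3349  0.4058  1.947   0.0005  0.7844 -1.1103] tcp [ 0.4885 -0.1577  0.0447] yaw of y 0.7750468265653025 shift units [ 0.0085 -0.0011 -0.0084] [ 5.732  -0.583   1.3239] 0.06144741384996801
index [-174.6   30.7  150.1] rel rad 0.0
ring [-174.   245.9   44.7] rel rad 0.011
fine [-130.1  245.    80.4] rel rad 0.778
```

View pics/g1.png

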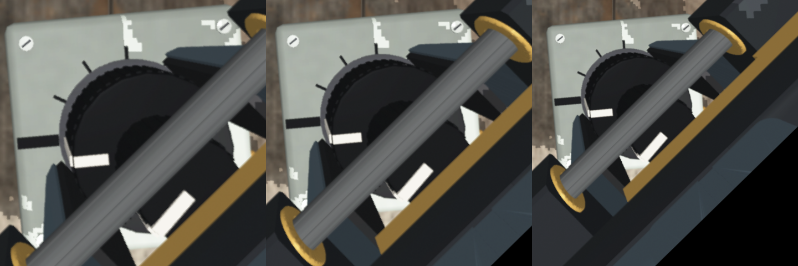

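The view shows the ring pointer on the index line. I'll release, rise and check.

```bash
python3 -m inch '[[91,0,0,0,0],[91,0,0,0,0],[91,0,0,0,0],[91,0,0,0,0],[91,0,0,-1,0],[91,0,0,-2,0],[91,0,0,-3,0],[91,0,0,-4,0],[91,0,0,-4.4,0],[91,0,0,-4.4,0]]'
python3 -m inch '[[91,0,0,0,0],[91,0,0,0,0]]'
python3 ang.py wrist r1;python3 go.py 0.4882 -0.1575 0.079
```

```text
clock: 5.9
tcp_pos: [0.4883, -0.1579, 0.2244]
tool_rot: [[-0.7, 0.714, 0.008], [0.714, 0.7, -0.003], [-0.008, 0.004, -1.0]]
contact_force: [-0.2, -0.8, -0.2]
width: 0.0912
finger_force: 0.0
clock: 6.07
tcp_pos: [0.4852, -0.1568, 0.2183]
tool_rot: [[-0.7, 0.714, -0.003], [0.714, 0.7, 0.001], [0.003, -0.002, -1.0]]
contact_force: [-0.3, -0.0, 0.1]
width: 0.091
finger_force: 0.0
index [-174.8   50.7  213.3] rel rad 0.0
ring [-173.5  253.9   50.7] rel rad 0.023
fine [-128.8  254.    52.5] rel rad 0.804
6.1167 q [-0.3351  0.2222  1.7124  0.0001  1.2114 -1.1102] tcp [ 0.4852 -0.1568  0.2179] yaw of y 0.7750137958479946 shift units [-0.0798  0.048   3.4732] [-0.3719 -0.4464 -0.097 ] 0.09143420405826314
```

View pics/r1.png

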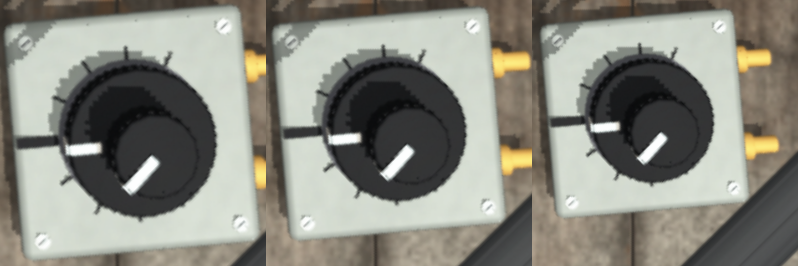

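```bash
cat > ang2.py <<'E'
import ang; from h import *
c=cap('wrist'); P=cloud(c); ok=(c['range_z']>0)&(np.hypot(P[...,0]-ang.C[0],P[...,1]-ang.C[1])<.085)
g=cv2.cvtColor(c['color'],cv2.COLOR_RGB2GRAY); o={}
for nm,z,r0,r1,wh,rr in [('index',.030,.042,.052,False,.0),('ring',.060,.0195,.029,True,.031),('fine',.094,.004,.014,True,.016)]:
    m=ok&(abs(P[...,2]-z)<.0035); xy=P[m][:,:2].astype(np.float32)
    ctr=np.array((cv2.minAreaRect(xy) if nm!='x' else 0)[0]); 
    im,X,Y=ang.rect(c,z,ctr); o[nm]=ang.line(im,X,Y,r0,r1,wh,100)[0]
    print(nm,np.round(ctr,4),round(o[nm],2),round(np.radians((o[nm]-o['index']+180)%360-180),3))
E
python3 ang2.py; python3 go.py 0.4882 -0.1575 0.079
```

```text
index [ 0.4878 -0.1579] -175.05 0.0
ring [ 0.4881 -0.1578] -174.02 0.018
fine [ 0.488  -0.1577] -128.92 0.805
6.1667 q [-0.3352  0.2225  1.7122  0.0001  1.2114 -1.1101] tcp [ 0.4853 -0.1568  0.2179] yaw of y 0.7749520270385072 shift units [-0.0774  0.0475  3.4723] [-0.1746 -0.2191 -0.3129] 0.0910447989132582
```

The ring is within about 1°. Now the fine knob.

```bash
python3 -m inch '[[70,-0.07,0.045,0.8,0],[70,-0.07,0.045,1.6,0],[60,-0.07,0.045,2.4,0],[60,-0.07,0.045,2.4,0],[60,-0.07,0.045,2.4,0],[60,-0.07,0.045,2.9,0],[60,-0.07,0.045,3.47,0],[60,-0.07,0.045,3.47,0],[60,-0.07,0.045,3.47,0],[60,-0.07,0.045,3.47,0]]' 12
python3 go.py 0.4880 -0.1577 0.079
```

```text
clock: 7.0
tcp_pos: [0.4911, -0.1584, 0.083]
tool_rot: [[-0.7, 0.714, 0.003], [0.714, 0.7, -0.001], [-0.003, 0.002, -1.0]]
contact_force: [-0.1, 0.5, 0.4]
width: 0.06
finger_force: 0.0
7.0 q [-0.3344  0.3593  1.8973  0.0001  0.8816 -1.1095] tcp [ 0.4911 -0.1584  0.083 ] yaw of y 0.7750410081448674 shift units [ 0.0679 -0.0435  0.1007] [-0.0984  0.5262  0.4277] 0.060007656100699885
```

```bash
python3 -m inch '[[60,0.07,-0.04,0.1,0],[60,0.07,-0.04,0.1,0],[60,0.07,-0.04,0.1,0]]' 12
python3 go.py 0.4880 -0.1577 0.079
```

```text
clock: 7.25
tcp_pos: [0.4867, -0.1571, 0.0778]
tool_rot: [[-0.7, 0.714, 0.001], [0.714, 0.7, -0.0], [-0.001, 0.001, -1.0]]
contact_force: [0.7, 0.0, 0.0]
width: 0.0603
finger_force: 0.0
7.25 q [-0.3348  0.3607  1.9122  0.0001  0.8678 -1.1099] tcp [ 0.4867 -0.1571  0.0778] yaw of y 0.7749764330072552 shift units [-0.0337  0.0131 -0.0292] [0.681  0.0027 0.0005] 0.0602773432285049
```

```bash
python3 -m inch '[[45,0,0,0,0],[45,0,0,0,0],[45,0,0,0,0],[45,0,0,0,0]]' 12
python3 go.py 0.4880 -0.1577 0.079
```

```text
clock: 7.58
tcp_pos: [0.4867, -0.1571, 0.0772]
tool_rot: [[-0.7, 0.714, 0.0], [0.714, 0.7, 0.0], [-0.0, 0.0, -1.0]]
contact_force: [-0.3, 0.0, -0.8]
width: 0.045
finger_force: 0.0
7.5833 q [-0.3348  0.3618  1.9123  0.0001  0.8673 -1.1099] tcp [ 0.4867 -0.1571  0.0772] yaw of y 0.775006054241263 shift units [-0.0336  0.0129 -0.0445] [-0.2973  0.0307 -0.7751] 0.04500484830662399
```

Settled. I'll centre the tool and close.

```bash
python3 -m inch '[[45,-0.03,0.01,-0.03,0],[45,-0.03,0.01,-0.03,0],[26,-0.03,0.01,-0.03,0],[26,-0.03,0.01,-0.03,0],[26,-0.03,0.01,-0.03,0],[26,-0.03,0.01,-0.03,0],[26,-0.03,0.01,-0.03,0]]' 12
python3 go.py 0.4880 -0.1577 0.079; python3 ang2.py
```

```text
clock: 8.17
tcp_pos: [0.4881, -0.1574, 0.0784]
tool_rot: [[-0.7, 0.715, 0.001], [0.715, 0.7, 0.001], [-0.0, 0.001, -1.0]]
contact_force: [1.9, 3.2, -1.0]
width: 0.032
finger_force: 12.0
8.1667 q [-0.3348  0.3621  1.908   0.001   0.8709 -1.1102] tcp [ 0.4881 -0.1574  0.0784] yaw of y 0.7747785593368883 shift units [-0.0043 -0.0081 -0.0158] [ 1.8523  3.1814 -1.0137] 0.031950466639416
index [ 0.4881 -0.1577] -174.78 0.0
ring [ 0.4769 -0.1466] -142.94 0.556
fine [ 0.4878 -0.157 ] 27.93 -2.745
```

```bash
python3 -m inch '[[26,0,0,0,0.12],[26,0,0,0,0.24],[26,0,0,0,0.36],[26,0,0,0,0.48],[26,0,0,0,0.6],[26,0,0,0,0.72],[26,0,0,0,0.805],[26,0,0,0,0.805],[26,0,0,0,0.805],[26,0,0,0,0.805]]'
python3 -m inch '[[91,0,0,0,0],[91,0,0,0,0],[91,0,0,0,0],[91,0,0,0,0],[91,0,0,-1,0],[91,0,0,-2,0],[91,0,0,-3,0],[91,0,0,-3.5,0],[91,0,0,-3.5,0],[91,0,0,-3.5,0]]'
python3 -m inch '[[91,0,0,0,0],[91,0,0,0,0],[91,0,0,0,0]]'
python3 ang2.py; python3 ang.py wrist f1
```

```text
clock: 9.05
tcp_pos: [0.4884, -0.1572, 0.0783]
tool_rot: [[0.028, 1.0, 0.001], [1.0, -0.028, 0.001], [0.001, 0.001, -1.0]]
contact_force: [3.0, 4.0, -0.5]
width: 0.0316
finger_force: 12.0
clock: 9.88
tcp_pos: [0.4879, -0.158, 0.2193]
tool_rot: [[0.03, 1.0, 0.002], [1.0, -0.03, -0.001], [-0.001, 0.002, -1.0]]
contact_force: [-0.4, 0.9, -0.2]
width: 0.0909
finger_force: 0.0
clock: 10.13
tcp_pos: [0.4868, -0.1574, 0.2166]
tool_rot: [[0.03, 1.0, -0.003], [1.0, -0.03, 0.001], [0.001, -0.003, -1.0]]
contact_force: [-0.1, 1.1, -0.3]
width: 0.0907
finger_force: 0.0
index [ 0.4882 -0.1575] -174.63 0.0
ring [ 0.4882 -0.1578] -174.16 0.008
fine [ 0.4884 -0.1577] -176.9 -0.04
index [-174.7   43.6  215.2] rel rad 0.0
ring [-173.5  253.9   45.1] rel rad 0.021
fine [-175.9  254.    49.4] rel rad -0.021
```

View pics/f1.png

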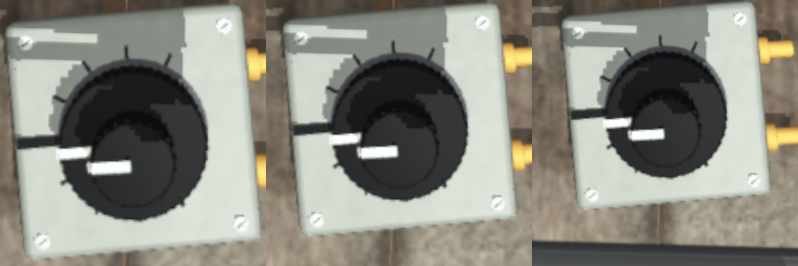

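Both are close. I'll check with the lines' own directions, which don't depend on the centre estimate.

```bash
cat > pca.py <<'E'
import ang; from h import *
C=np.array([.4882,-.1577]); c=cap('wrist'); o={}
for nm,z,r1,wh,t in [('index',.03,.056,0,110),('ring',.06,.031,1,150),('fine',.094,.016,1,150)]:
    im,X,Y=ang.rect(c,z,C,.06,960); g=cv2.cvtColor(im,cv2.COLOR_RGB2GRAY)
    r=np.hypot(X,Y); m=(g>t if wh else g<t)&(r<r1)&(r>{'index':.036,'ring':.0175,'fine':0}[nm])&(abs(np.arctan2(Y,X)%(2*np.pi)-np.radians(185))<(.17 if nm=='index' else .4))
    if nm=='fine': m=(g>t)&(r<r1)
    n,l,s,_=cv2.connectedComponentsWithStats(m.astype(np.uint8)); m=l==1+s[1:,4].argmax()
    p=np.stack([X[m],Y[m]],1); u=np.linalg.svd(p-p.mean(0),full_matrices=False)[2][0]; u*=-np.sign(u[0])
    a=np.degrees(np.arctan2(u[1],u[0]))%360; b=np.degrees(np.arctan2(*p.mean(0)[::-1]))%360
    o[nm]=(a,b); i=o['index']; ref=185.25
    print(nm,'slope',round(a,2),'bearing',round(b,2),'rad vs index',np.round(np.radians([a-i[0],b-i[1]]),3),'offset of line from axis mm',round(1e3*float(u[0]*p.mean(0)[1]-u[1]*p.mean(0)[0]),2),len(p))
E
python3 pca.py; python3 pca.py;python3 go.py 0.4881 -0.1577 0.079
```

```text
index slope 187.99 bearing 185.29 rad vs index [0. 0.] offset of line from axis mm -2.23 7759
ring slope 193.66 bearing 186.74 rad vs index [0.099 0.025] offset of line from axis mm -2.99 3975
fine slope 183.17 bearing 184.7 rad vs index [-0.084 -0.01 ] offset of line from axis mm 0.22 4429
index slope 187.87 bearing 185.3 rad vs index [0. 0.] offset of line from axis mm -2.13 7770
ring slope 194.45 bearing 186.79 rad vs index [0.115 0.026] offset of line from axis mm -3.31 3992
fine slope 183.03 bearing 184.44 rad vs index [-0.084 -0.015] offset of line from axis mm 0.2 4487
10.3333 q [-0.3351  0.2249  1.7097  0.0001  1.2085 -0.3052] tcp [ 0.4875 -0.1576  0.2176] yaw of y -0.029923603121621435 shift units [-0.0048  0.0195  3.4651] [ 0.2804 -0.5307 -0.2208] 0.09084754248576761
```

Both pointers measure within about 1–2° of the index, with the ring set first. The gripper is open and clear, so I'm handing in.

```bash
python3 -c "
from station import ctrl
print(ctrl.finish_job())"
```

```text
the job is handed in; nothing more can be done
None
```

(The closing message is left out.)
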